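# Lay two sharpening stones fine side up against the stop

### The job

The two sharpening stones were left standing on edge on the board to dry; get them ready for use without lifting either one. Push each stone over so that it lies flat with its pale fine side up, and push it along the board until its long side sits flush against the dark wooden stop strip at the board's far edge. Leave everything else where it is.

Things in the scene. Friction and masses are not known exactly. Their poses are not given: they have to be found in the camera images.
- board: Fixed plywood board on the table, 320 x 480 mm, 8 mm thick; place and yaw vary. A dark wooden stop strip 30 mm wide, 18 mm above the board, runs along all its far edge. Origin on the table surface; x away from the robot, square to the strip, z up. Board spans x -0.17 to 0.15, y -0.24 to 0.24, top at z 0.008; the strip's near face is at x 0.12.
- grey_stone: Sharpening stone 150 x 50 x 25 mm, 0.4 kg, loose, slate grey with one pale cream 150 x 50 mm face (fine side). Starts on a long edge, 50 mm tall, length within 0.35 rad of board y, pale face towards the robot. Origin: centre of that edge. x: out of the pale face, y: length, z: 50 mm width, up at start. Pushed near its top (2 N) it tips away, pushed face ending up.
- brown_stone: Sharpening stone 150 x 50 x 25 mm, 0.4 kg, loose, red-brown with one pale cream 150 x 50 mm face (fine side). Starts on a long edge, 50 mm tall, length within 0.35 rad of board y, pale face towards the stop strip. Origin: centre of that edge. x: out of the pale face, y: length, z: 50 mm width, up at start. Pushed near its top (2 N) it tips away, pushed face ending up.
- grey_stone_mid (a point): Centre of the grey stone's block (25 mm from the long edges, 12.5 mm from the pale face, 75 mm from the ends); axes as the stone's.
- brown_stone_mid (a point): Centre of the brown stone's block (25 mm from the long edges, 12.5 mm from the pale face, 75 mm from the ends); axes as the stone's.
- oil_pot: Small brass oil pot, 32 mm across, 45 mm tall, standing on the board near the middle of its near edge; loose, to be left alone. Origin: centre of its underside.
- ink_jar: Black ink jar with green lid, 60 mm across, 75 mm tall, loose on the table to the right of the board. Origin: centre of its underside.
- tin: Plain steel can, 56 mm across, 90 mm tall, loose on the table to the left of the board. Origin: centre of its underside.
- ink_bowl: Black bowl, 100 mm across, 40 mm tall, loose on the table left of the board, farther out than the can. Origin: centre of its underside.
- screwdriver: Red-handled screwdriver, 170 mm long, lying loose on the table to the right of the board. x axis along it, towards the tip; origin at the underside near its middle.
- spatula: Metal spatula, 240 mm long, lying loose on the table beyond the stop strip. x axis along it; origin at the underside near its middle.
Things that resemble listed ones, but are neither listed nor needed, are in the scene too. What is shaped like the grey_stone but blue or yellow is not meant.

How it is judged:
By the outcome, as a careful person would: the job done as asked, in the order asked, and still so for the second after the job is handed in, with the robot touching nothing.
It also fails if it takes over 67 s, if anything falls off the work surface, if the arm or the gripper's body presses on something with over 40 N, if the wrist force passes 120 N, or if a joint passes its speed limit or range.

### The arm

A 6-joint arm with a two-finger parallel gripper is mounted at the origin on the work surface. World frame = base frame: x ahead of the robot, y to its left, z up, the work surface at z = 0. Lengths are in mm, angles in rad, forces in N, time in s.
With the tool pointing down it reaches from about 275 to 750 mm from the base axis. Payload 10.2 kg.
Tool frame: the origin (TCP) lies between the finger pads; the fingertips stand 25 mm ahead of it and the grasp point (between the pads) lies 6 mm ahead of it; z points along the fingers, y is the line along which they close (so a half turn about z gives the same grasp; the last joint's range is limited). The gripper opens to 85 mm and grips with 20 to 120 N. Pads are 22 mm wide; open, the fingers measure 114 mm over their backs; the gripper's body (76 mm by 85 mm) begins 54 mm behind the grasp point. The pads swing forward as they close: fully open they stand 13 mm farther back than shut.
Start: joints at [1.061, 0.313, 1.498, -0, 1.331, -0.223], TCP at [148.527, 503.558, 256.294] pointing down, gripper open.
Joint ranges: [-2.94, 2.94], [-0.97, 2.17], [0.19, 2.56], [-1.23, 4.37], [0.02, 3.11], [-2.88, 2.88]. Speed limits (rad/s): [2.39, 2.39, 3.01, 3.14, 3.14, 3.14].

### API

Orientations are given as a unit quaternion [w, x, y, z].
In Python, from rig import ctrl, eyes, finish_job gives the robot as it stands.
- The arm moves only by the tool step_arm, never from a script. Its argument "increments" is a list of rows, each an object of numbers: "dx", "dy", "dz": the shift along the tool's x, y, z in units of 25 mm (1.0 is 25 mm); "wx", "wy", "wz": the turn, a rotation vector about the tool's x, y, z in units of 6 degrees (1.0 is 6 degrees). A call has 1 to 5 rows; each row shifts and turns the commanded pose from where the row before left it, along the tool's axes as they then stand; what a row does not reach is not made up. A row lasts 1/10 s, in which the tool goes at most 50 mm and 8.59 degrees, less where a joint would pass 70% of its speed; a pose out of reach is approached as far as the arm can. A call is refused whole if a number of a shift passes 1 or a number of a turn 1, either way. A call with a gripper value outside its range is refused whole. "fingers" is the finger opening in mm, from 0 to 85.4, set as the call begins (left out, the last holds). The fingers move at their own pace and stop on an object; "squeeze" is the grip in N (left out, the last holds). Time passes only in rows, so rows that do not move let the fingers close. It gives the time, the measured TCP pose, the force, the opening and the grip force at its end, in the units of the state.
- ctrl.sense(): the state, without advancing time (a new reading comes with each control period).
- eyes.capture(name): name is "scene" or "top"; returns a dict with "frame" (480x640x3 uint8, blue, green, red), "fx", "fy", "cx", "cy" (pixels), "R" (3x3) and "t" (3): a world point X has camera coordinates R X + t. Camera axes: x right, y down, z forward; pixel columns grow to the right and rows downward; lengths in mm; the calibration is good to about 2 mm. A picture is of the moment at which its call begins. There is no depth.
- finish_job(): hands the job in; it is judged then, once.
Trained networks look in the newest picture that a camera, given by its name, has taken for a name from the list of things; names that differ only in an ending like _2 or _b are one class to them, and where a whole thing is asked for, a point or a joint stands for the part that bears it (a point fixed in the world has none). Each returns a list of dicts, best first, with "p" (0 to 1); they miss things now and then, are a little off and sometimes report something else, mostly with a low value. They report only what shows in the picture. A call takes as long as a camera call. They do not tell look-alikes from the thing itself.
- eyes.cut_out(camera, label): "mask" (480x640 bool, what is visible of it).
- eyes.landmark_of(camera, label): "point" ([x, y, z] in mm, in the coordinates of the camera as it stood for that picture, good to about 4 mm: a listed point, or the origin of a listed thing).
The state is a dict: "time_s": time; "joints": joint angles; "dq": joint speeds; "tau": joint torques, N m; "eef_pos": TCP position; "ee_rot": TCP orientation; "force": force on the tool from outside, world axes, zero at the start; "wrist_torque": the same for the moment, N m; "grip_width": opening from 0.0 (shut) to 1.0 (fully open); "grip_force": force on a finger pad.
Only numpy, scipy, OpenCV 4.12 (cv2) and the standard library are available. Lean on these libraries where they do the work, as an engineer would, in place of code of your own. Each camera call takes 0.05 s, during which the arm holds its last target. There are 200 camera calls.

## Working session

There is one attempt and no reset: what is moved stays moved. The work goes in short steps, Python scripts to look and compute and a tool call to move; the robot and the scene stay as the last step left them, time stands still between calls to the robot, and variables do not carry over. Pictures are saved under pics/ and viewed, at most 10 in all, crops included, and the job is handed in when it is done.

Besides the shell and the picture viewer there is one more tool, called by a JSON object that holds its "op" and its "data". step_arm: Moves the arm, as the interface text tells. Its arguments: {"type":"object","properties":{"increments":{"type":"array"},"fingers":{"type":"number"},"squeeze":{"type":"number"}},"required":["increments"]}

```bash
mkdir -p pics; ls; cat > h.py <<'E'
import numpy as np,cv2
from rig import ctrl,eyes,finish_job
def cap(n,f=None):
    c=eyes.capture(n)
    c['R']=np.array(c['R']);c['t']=np.array(c['t'])
    if f: cv2.imwrite('pics/'+f,c['frame'])
    return c
def ray(c,u,v):
    d=c['R'].T@np.array([(u-c['cx'])/c['fx'],(v-c['cy'])/c['fy'],1]);o=-c['R'].T@c['t'];return o,d
def onz(c,u,v,z):
    o,d=ray(c,u,v);return o+d*(z-o[2])/d[2]
def w(c,p): return c['R'].T@(np.array(p)-c['t'])
def px(c,X):
    q=c['R']@np.array(X)+c['t'];return q[0]/q[2]*c['fx']+c['cx'],q[1]/q[2]*c['fy']+c['cy']
E
python3 - <<'E'
from h import *
np.set_printoptions(precision=1,suppress=True)
for n in ['scene','top']:
    c=cap(n,n+'0.png')
    print(n,'cam',-c['R'].T@c['t'],c['fx'])
    for l in ['board','grey_stone','brown_stone','grey_stone_mid','brown_stone_mid','oil_pot','ink_jar','tin','ink_bowl','screwdriver','spatula']:
        for r in eyes.landmark_of(n,l)[:3]:
            P=w(c,r['point']);print(l,round(r['p'],2),P,np.array(px(c,P)))
print(ctrl.sense())
E
```

```text
pics
scene cam [1256.3  602.   954.3] 617.5142089780431
board 0.66 [579.3 -36.2   1. ] [258.7 251.8]
grey_stone 0.8 [343.5 504.    1.3] [542.8 288.6]
grey_stone 0.76 [222.8 302.7   2.6] [475.  216.4]
grey_stone 0.75 [543.5  90.   15.8] [316.4 260.8]
brown_stone 0.71 [ 552.1 -176.8   11.5] [216.9 216.4]
grey_stone_mid 0.89 [541.7  91.6  33.9] [317.4 254.5]
grey_stone_mid 0.85 [334.1 510.5  26.6] [550.7 278.7]
grey_stone_mid 0.82 [222.3 300.4  27.7] [475.9 207.6]
brown_stone_mid 0.81 [ 554.6 -171.3   30.9] [216.8 211.6]
oil_pot 0.69 [440.9 -39.4   6.6] [295.2 213. ]
oil_pot 0.61 [686.9 287.6  -1.6] [360.8 358.5]
ink_jar 0.76 [ 680.7 -351.9   -1. ] [121.5 223.6]
tin 0.92 [554.9 277.9   0.7] [392.1 308.4]
ink_bowl 0.88 [688.4 286.   -0.3] [359.7 358.3]
screwdriver 0.85 [ 525.8 -358.5    1.5] [167.6 185. ]
screwdriver 0.62 [540.3  92.7  31.8] [318.2 255. ]
screwdriver 0.59 [441.1 -39.2   7.2] [295.2 212.8]
spatula 0.79 [780.2 -24.7  -0.3] [199.3 316.4]
top cam [ 433.5   77.6 1316.4] 486.4446100169702
board 0.67 [577.6 -45.   -1.9] [374.4 219.9]
grey_stone 0.96 [545.   94.4   6.9] [323.  2
[... 546 characters left out ...]
 -5.2] [257.4 227.1]
ink_bowl 0.81 [683.5 285.    3.5] [254.  179.4]
ink_bowl 0.71 [ 675.2 -355.7   -4.5] [488.  186.1]
ink_bowl 0.63 [ 557.4 -178.4   38.1] [426.4 226.6]
screwdriver 0.6 [ 527.3 -365.8   -0.6] [492.8 239.9]
spatula 0.9 [782.1 -27.7  -5. ] [368.6 146.2]
spatula 0.65 [551.6 273.6  -5.7] [257.5 227.9]
{'time_s': 1.2, 'joints': array([ 1.1,  0.3,  1.5,  0. ,  1.3, -0.2]), 'dq': array([ 0., -0.,  0.,  0.,  0.,  0.]), 'tau': array([  0. , -41.2, -26. ,  -0. ,   0. ,  -0. ]), 'eef_pos': array([148.5, 503.6, 256.3]), 'ee_rot': array([-0. ,  0.1,  1. ,  0. ]), 'force': array([0.1, 0.7, 0.4]), 'wrist_torque': array([-0.,  0.,  0.]), 'grip_force': 0.0, 'grip_width': 1.0011986837210287}
```

```bash
python3 -c "
import cv2,numpy as np
a=cv2.imread('pics/scene0.png');b=cv2.imread('pics/top0.png')
print(a.shape,b.shape)"
```

```text
(480, 640, 3) (480, 640, 3)
```

View pics/scene0.png

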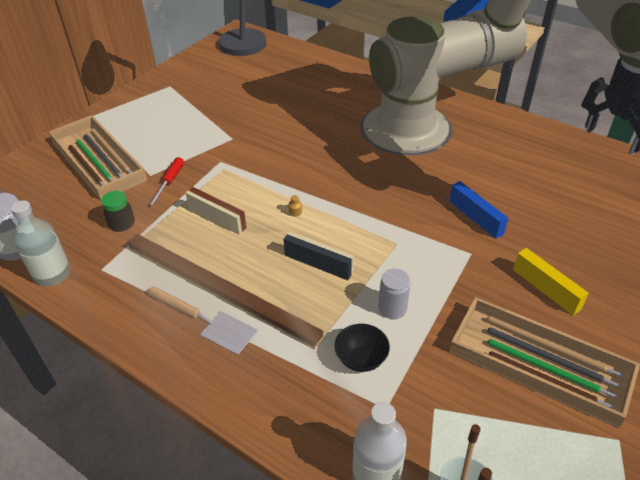

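View pics/top0.png

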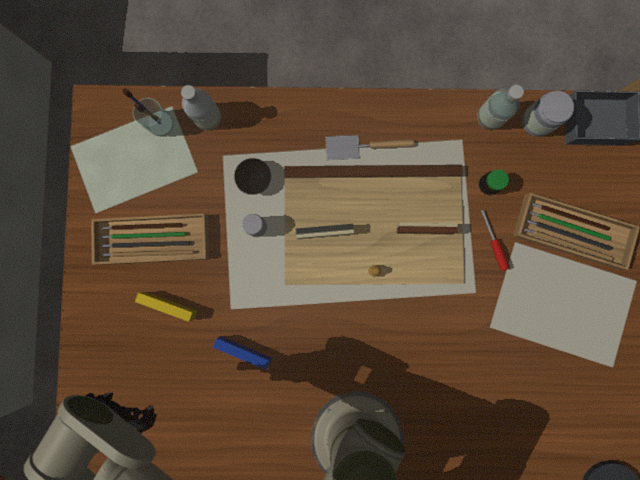

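The scene view shows the grey stone at (317,255) with its dark back towards the strip, and the brown stone at (215,210) with its pale face towards the strip. The strip is the dark bar from (130,240) to (325,335). In the top view the grey stone is at (324,231), the brown at (427,229), the pot at (375,270) and the strip along row 171.

Candidates for the grey stone are (324,231), blue (242,352) and yellow (165,306). The one at (324,231) fits, because it is slate grey and on the board. I'll confirm it in a crop.

```bash
python3 - <<'E'
from h import *
np.set_printoptions(precision=3,suppress=True)
c=cap('top'); im=c['frame']
cv2.imwrite('pics/crop1.png',cv2.resize(im[155:295,275:475],None,fx=4,fy=4,interpolation=cv2.INTER_CUBIC))
for l in ['grey_stone','brown_stone','oil_pot']:
    for r in eyes.cut_out('top',l)[:3]:
        m=r['mask'].astype(np.uint8); 
        if m.sum()<20: continue
        b=cv2.boxPoints(cv2.minAreaRect(cv2.findNonZero(m)))
        print(l,round(r['p'],2),m.sum(),b.round(1).tolist(),[onz(c,*p,58)[:2].round(1).tolist() for p in b])
s=cap('scene')
for cc,n in((c,'top'),(s,'scene')):
  for l in ['grey_stone','brown_stone']:
    r=eyes.landmark_of(n,l+'_mid') if n=='scene' else []
# strip near edge: dark->light row transition per column, subpixel
g=cv2.cvtColor(im,cv2.COLOR_BGR2GRAY).astype(float)
pts=[]
for u in range(292,460,4):
    d=np.diff(g[168:190,u]);k=d.argmax();
    ww=np.clip(d[max(0,k-1):k+2],0,None);v=168+.5+(ww*np.arange(max(0,k-1),max(0,k-1)+len(ww))).sum()/ww.sum()
    pts.append(onz(c,u,v,8)[:2].tolist()+onz(c,u,v,26)[:2].tolist())
p=np.array(pts)
for z in(0,2):
    f=np.polyfit(p[:,z+1],p[:,z],1);r=p[:,z]-np.polyval(f,p[:,z+1]);k=abs(r)<4;f=np.polyfit(p[k,z+1],p[k,z],1);print('strip x=a*y+b',f,k.sum(),r[k].std())
st=ctrl.sense();print(st['ee_rot'],st['eef_pos'])
E
```

```text
grey_stone 0.87 619 [[295.1000061035156, 227.8000030517578], [351.6000061035156, 222.10000610351562], [352.79998779296875, 233.6999969482422], [296.20001220703125, 239.39999389648438]] [[547.5, 166.5], [564.3, 19.8], [534.2, 16.5], [517.4, 162.9]]
grey_stone 0.74 793 [[134.1999969482422, 301.79998779296875], [139.0, 289.0], [196.39999389648438, 310.5], [191.60000610351562, 323.3999938964844]] [[350.6, 576.8], [383.6, 565.8], [330.7, 415.8], [297.9, 427.0]]
grey_stone 0.68 786 [[211.3000030517578, 347.5], [217.0, 334.3999938964844], [270.8999938964844, 357.8999938964844], [265.20001220703125, 371.0]] [[237.6, 374.7], [270.9, 361.0], [213.8, 221.7], [180.6, 235.6]]
brown_stone 0.87 677 [[396.0, 223.0], [456.0, 223.0], [456.0, 234.0], [396.0, 234.0]] [[563.7, -95.5], [565.9, -251.2], [537.2, -251.1], [535.0, -95.6]]
brown_stone 0.68 454 [[242.0, 214.0], [266.0, 214.0], [266.0, 236.0], [242.0, 236.0]] [[581.7, 305.4], [582.5, 242.9], [525.1, 241.5], [524.2, 303.8]]
oil_pot 0.7 89 [[369.0, 266.0], [379.0, 266.0], [379.0, 275.0], [369.0, 275.0]] [[451.2, -26.3], [451.5, -52.1], [428.4, -52.3], [428.0, -26.5]]
oil_pot 0.67 563 [[473.8999938964844, 181.39999389648438], [499.5, 164.3000030517578], [511.3999938964844, 182.10000610351562], [485.79998779296875, 199.1999969482422]] [[675.8, -298.5], [721.9, -365.9], [675.3, -396.2], [629.4, -329.0]]
strip x=a*y+b [ -0.022 693.055] 42 0.3489359499228858
strip x=a*y+b [ -0.022 689.507] 42 0.34413545353604513
[ 0.     0.143  0.99  -0.   ] [148.524 503.553 256.298]
```

View pics/crop1.png

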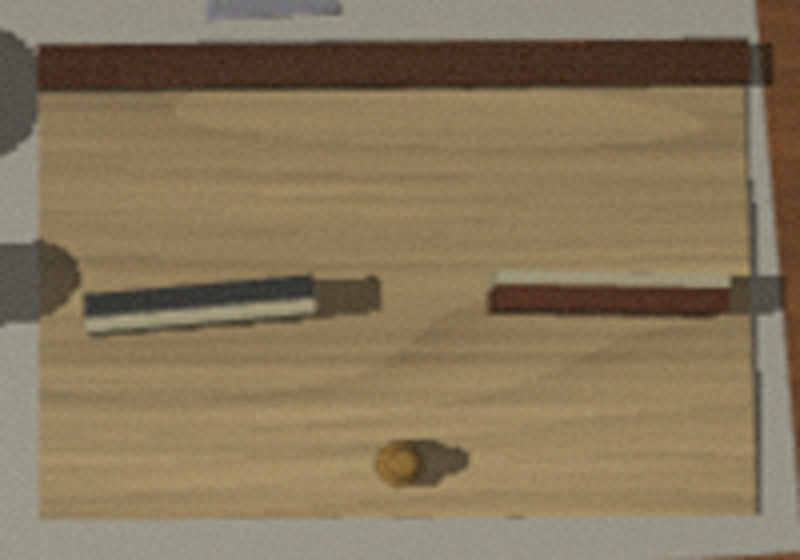

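Crop check: the piece at (200,300) in the crop, frame (325,230), is slate grey with its cream face towards the robot, so it is the grey stone. The red-brown piece at (610,297) has its cream side on the strip side. Next I move to the robot side of the grey stone.

{"op": "step_arm", "data": {"increments": [{"dx": -0.7,"dy": -1,"wz": -0.96},{"dx": -0.8,"dy": -1,"wz": -0.96},{"dx": -0.8,"dy": -1,"wz": -0.96},{"dx": -0.8,"dy": -1,"wz": -0.96},{"dx": -0.8,"dy": -1}], "fingers": 85}}

```text
invalid input at $.increments[0]: expected keys dx, dy, dz, wx, wy, wz
```

{"op": "step_arm", "data": {"increments": [{"dx": -0.7,"dy": -1,"dz": 0,"wx": 0,"wy": 0,"wz": -0.96},{"dx": -0.8,"dy": -1,"dz": 0,"wx": 0,"wy": 0,"wz": -0.96},{"dx": -0.8,"dy": -1,"dz": 0,"wx": 0,"wy": 0,"wz": -0.96},{"dx": -0.8,"dy": -1,"dz": 0,"wx": 0,"wy": 0,"wz": -0.96},{"dx": -0.8,"dy": -1,"dz": 0,"wx": 0,"wy": 0,"wz": 0}], "fingers": 85}}

```text
time_s: 2.05
eef_pos: [234.6, 371.4, 256.5]
ee_rot: [0.0, -0.059, 0.998, 0.0]
force: [-0.3, 0.7, 0.0]
grip_width: 0.995
grip_force: 0.0
```

{"op": "step_arm", "data": {"increments": [{"dx": -0.7,"dy": -1,"dz": 0,"wx": 0,"wy": 0,"wz": 0},{"dx": -0.7,"dy": -1,"dz": 0,"wx": 0,"wy": 0,"wz": 0},{"dx": -0.7,"dy": -1,"dz": 0,"wx": 0,"wy": 0,"wz": 0},{"dx": -0.7,"dy": -1,"dz": 0,"wx": 0,"wy": 0,"wz": 0},{"dx": -0.7,"dy": -1,"dz": 0,"wx": 0,"wy": 0,"wz": 0}]}}

```text
time_s: 2.55
eef_pos: [336.2, 257.4, 256.4]
ee_rot: [0.0, -0.058, 0.998, 0.0]
force: [-0.0, 0.3, -0.2]
grip_width: 0.994
grip_force: 0.0
```

{"op": "step_arm", "data": {"increments": [{"dx": -0.7,"dy": -1,"dz": 0.5,"wx": 0,"wy": 0,"wz": 0},{"dx": -0.7,"dy": -1,"dz": 1,"wx": 0,"wy": 0,"wz": 0},{"dx": -0.7,"dy": -1,"dz": 1,"wx": 0,"wy": 0,"wz": 0},{"dx": -0.7,"dy": -1,"dz": 1,"wx": 0,"wy": 0,"wz": 0},{"dx": -0.7,"dy": -1,"dz": 1,"wx": 0,"wy": 0,"wz": 0}]}}

```text
time_s: 3.05
eef_pos: [437.5, 143.2, 143.0]
ee_rot: [0.0, -0.058, 0.998, 0.0]
force: [0.6, 0.5, 0.3]
grip_width: 0.996
grip_force: 0.0
```

{"op": "step_arm", "data": {"increments": [{"dx": -0.7,"dy": -1,"dz": 1,"wx": 0,"wy": 0,"wz": 0},{"dx": -0.5,"dy": -1,"dz": 1,"wx": 0,"wy": 0,"wz": 0},{"dx": 0,"dy": 0,"dz": 0,"wx": 0,"wy": 0,"wz": 0},{"dx": 0,"dy": 0,"dz": 0,"wx": 0,"wy": 0,"wz": 0}]}}

```text
time_s: 3.45
eef_pos: [472.2, 97.9, 93.6]
ee_rot: [-0.0, -0.057, 0.998, 0.0]
force: [-0.1, 1.5, -0.3]
grip_width: 0.996
grip_force: 0.0
```

{"op": "step_arm", "data": {"increments": [{"dx": 0,"dy": -0.4,"dz": 0.6,"wx": 0,"wy": 0,"wz": 0},{"dx": -0.4,"dy": 0,"dz": 0.5,"wx": 0,"wy": 0,"wz": 0},{"dx": -0.4,"dy": 0,"dz": 0,"wx": 0,"wy": 0,"wz": 0},{"dx": -0.4,"dy": 0,"dz": 0,"wx": 0,"wy": 0,"wz": 0},{"dx": -0.2,"dy": 0,"dz": 0,"wx": 0,"wy": 0,"wz": 0}]}}

```text
time_s: 3.95
eef_pos: [509.4, 92.9, 67.6]
ee_rot: [0.001, -0.058, 0.998, -0.0]
force: [-0.5, 0.3, 0.3]
grip_width: 0.995
grip_force: 0.0
```

{"op": "step_arm", "data": {"increments": [{"dx": -0.2,"dy": 0,"dz": 0,"wx": 0,"wy": 0,"wz": 0},{"dx": -0.2,"dy": 0,"dz": 0,"wx": 0,"wy": 0,"wz": 0},{"dx": -0.2,"dy": 0,"dz": 0,"wx": 0,"wy": 0,"wz": 0},{"dx": -0.2,"dy": 0,"dz": 0,"wx": 0,"wy": 0,"wz": 0},{"dx": -0.2,"dy": 0,"dz": 0,"wx": 0,"wy": 0,"wz": 0}]}}

```text
time_s: 4.45
eef_pos: [533.4, 95.1, 66.4]
ee_rot: [-0.0, -0.058, 0.998, -0.0]
force: [-0.6, 0.3, 2.0]
grip_width: 0.992
grip_force: 0.5
```

{"op": "step_arm", "data": {"increments": [{"dx": -0.2,"dy": 0,"dz": 0,"wx": 0,"wy": 0,"wz": 0},{"dx": -0.2,"dy": 0,"dz": 0,"wx": 0,"wy": 0,"wz": 0},{"dx": -0.2,"dy": 0,"dz": 0,"wx": 0,"wy": 0,"wz": 0},{"dx": -0.2,"dy": 0,"dz": 0,"wx": 0,"wy": 0,"wz": 0},{"dx": -0.2,"dy": 0,"dz": 0,"wx": 0,"wy": 0,"wz": 0}]}}

```text
time_s: 4.95
eef_pos: [558.3, 98.0, 66.2]
ee_rot: [-0.0, -0.058, 0.998, 0.0]
force: [-0.3, -0.1, -0.1]
grip_width: 0.994
grip_force: 0.0
```

```bash
python3 - <<'E'
from h import *
a=cap('scene');b=cap('top')
i=cv2.resize(a['frame'][170:350,180:420],(560,420));j=cv2.resize(b['frame'][155:295,275:475],(560,392))
cv2.imwrite('pics/t1.png',cv2.resize(i,(800,600)))
E
```

```text
(no output)
```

View pics/t1.png

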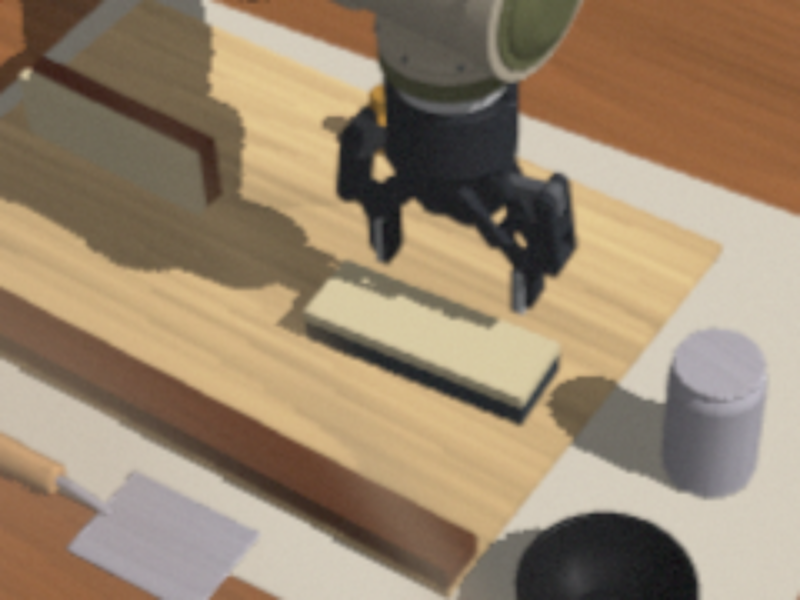

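The grey stone lies flat with its pale face up, at crop (435,340). Now I back off, lower and square the hand to the strip, then push.

{"op": "step_arm", "data": {"increments": [{"dx": 0.7,"dy": 0,"dz": 0,"wx": 0,"wy": 0,"wz": 0},{"dx": 0.7,"dy": 0,"dz": 0,"wx": 0,"wy": 0,"wz": 0.46},{"dx": 0,"dy": 0,"dz": 0.6,"wx": 0,"wy": 0,"wz": 0.46},{"dx": 0,"dy": 0,"dz": 0.56,"wx": 0,"wy": 0,"wz": 0},{"dx": 0,"dy": 0,"dz": 0,"wx": 0,"wy": 0,"wz": 0}]}}

```text
time_s: 5.55
eef_pos: [522.3, 93.9, 35.6]
ee_rot: [-0.002, -0.01, 1.0, 0.0]
force: [-0.9, 1.2, -0.2]
grip_width: 0.995
grip_force: 0.0
```

{"op": "step_arm", "data": {"increments": [{"dx": -0.4,"dy": 0,"dz": 0,"wx": 0,"wy": 0,"wz": 0},{"dx": -0.3,"dy": 0,"dz": 0,"wx": 0,"wy": 0,"wz": 0},{"dx": -0.3,"dy": 0,"dz": 0,"wx": 0,"wy": 0,"wz": 0},{"dx": -0.3,"dy": 0,"dz": 0,"wx": 0,"wy": 0,"wz": 0},{"dx": -0.3,"dy": 0,"dz": 0,"wx": 0,"wy": 0,"wz": 0}]}}

```text
time_s: 6.05
eef_pos: [563.3, 94.7, 37.3]
ee_rot: [-0.001, -0.01, 1.0, -0.0]
force: [-4.3, 0.4, 2.4]
grip_width: 0.993
grip_force: 2.2
```

{"op": "step_arm", "data": {"increments": [{"dx": -0.3,"dy": 0,"dz": 0,"wx": 0,"wy": 0,"wz": 0},{"dx": -0.3,"dy": 0,"dz": 0,"wx": 0,"wy": 0,"wz": 0},{"dx": -0.3,"dy": 0,"dz": 0,"wx": 0,"wy": 0,"wz": 0},{"dx": -0.3,"dy": 0,"dz": 0,"wx": 0,"wy": 0,"wz": 0},{"dx": -0.3,"dy": 0,"dz": 0,"wx": 0,"wy": 0,"wz": 0}]}}

```text
time_s: 6.55
eef_pos: [601.2, 95.4, 37.3]
ee_rot: [-0.0, -0.009, 1.0, 0.0]
force: [-4.4, -0.3, 1.9]
grip_width: 0.996
grip_force: 2.2
```

{"op": "step_arm", "data": {"increments": [{"dx": -0.2,"dy": 0,"dz": 0,"wx": 0,"wy": 0,"wz": 0},{"dx": -0.2,"dy": 0,"dz": 0,"wx": 0,"wy": 0,"wz": 0},{"dx": -0.2,"dy": 0,"dz": 0,"wx": 0,"wy": 0,"wz": 0},{"dx": -0.1,"dy": 0,"dz": 0,"wx": 0,"wy": 0,"wz": 0},{"dx": -0.1,"dy": 0,"dz": 0,"wx": 0,"wy": 0,"wz": 0}]}}

```text
time_s: 7.05
eef_pos: [620.7, 95.8, 37.3]
ee_rot: [-0.0, -0.01, 1.0, -0.0]
force: [-4.5, -0.4, 1.9]
grip_width: 0.994
grip_force: 2.2
```

{"op": "step_arm", "data": {"increments": [{"dx": -0.1,"dy": 0,"dz": 0,"wx": 0,"wy": 0,"wz": 0},{"dx": -0.1,"dy": 0,"dz": 0,"wx": 0,"wy": 0,"wz": 0}]}}

```text
time_s: 7.25
eef_pos: [625.8, 95.9, 37.3]
ee_rot: [-0.0, -0.01, 1.0, -0.0]
force: [-4.1, -0.1, 1.8]
grip_width: 1.001
grip_force: 2.1
```

{"op": "step_arm", "data": {"increments": [{"dx": -0.1,"dy": 0,"dz": 0,"wx": 0,"wy": 0,"wz": 0}]}}

```text
time_s: 7.35
eef_pos: [628.3, 95.9, 37.3]
ee_rot: [-0.0, -0.009, 1.0, 0.0]
force: [-4.1, -0.6, 1.8]
grip_width: 0.994
grip_force: 2.1
```

{"op": "step_arm", "data": {"increments": [{"dx": -0.1,"dy": 0,"dz": 0,"wx": 0,"wy": 0,"wz": 0}]}}

```text
time_s: 7.45
eef_pos: [630.8, 95.9, 37.3]
ee_rot: [-0.0, -0.01, 1.0, -0.0]
force: [-4.6, -1.5, 1.9]
grip_width: 0.999
grip_force: 2.1
```

{"op": "step_arm", "data": {"increments": [{"dx": -0.08,"dy": 0,"dz": 0,"wx": 0,"wy": 0,"wz": 0}]}}

```text
time_s: 7.55
eef_pos: [632.5, 95.9, 37.2]
ee_rot: [-0.0, -0.01, 1.0, -0.0]
force: [-13.8, -2.2, 6.4]
grip_width: 0.995
grip_force: 7.1
```

{"op": "step_arm", "data": {"increments": [{"dx": -0.08,"dy": 0,"dz": 0,"wx": 0,"wy": 0,"wz": 0}]}}

```text
time_s: 7.65
eef_pos: [632.7, 96.0, 37.2]
ee_rot: [-0.003, -0.01, 1.0, -0.0]
force: [-24.3, -3.5, 14.2]
grip_width: 0.999
grip_force: 12.2
```

The grey stone is seated: force rose to 24 N with no further travel. Backing off, rising and moving to the strip side of the brown stone.

{"op": "step_arm", "data": {"increments": [{"dx": 0.4,"dy": 0,"dz": 0,"wx": 0,"wy": 0,"wz": 0},{"dx": 0.5,"dy": 0,"dz": -0.8,"wx": 0,"wy": 0,"wz": 0},{"dx": 0.0,"dy": 0,"dz": -1,"wx": 0,"wy": 0,"wz": 0},{"dx": 0,"dy": -0.6,"dz": -1,"wx": 0,"wy": 0,"wz": 0},{"dx": 0,"dy": -1,"dz": -0.8,"wx": 0,"wy": 0,"wz": 0}]}}

```text
time_s: 8.15
eef_pos: [613.8, 56.1, 129.1]
ee_rot: [0.002, -0.01, 1.0, -0.0]
force: [0.0, -0.8, -0.8]
grip_width: 0.994
grip_force: 0.0
```

{"op": "step_arm", "data": {"increments": [{"dx": 0,"dy": -1,"dz": 0,"wx": 0,"wy": 0,"wz": 0},{"dx": 0,"dy": -1,"dz": 0,"wx": 0,"wy": 0,"wz": 0},{"dx": 0,"dy": -1,"dz": 0,"wx": 0,"wy": 0,"wz": 0},{"dx": 0,"dy": -1,"dz": 0,"wx": 0,"wy": 0,"wz": 0},{"dx": 0,"dy": -1,"dz": 0,"wx": 0,"wy": 0,"wz": 0}]}}

```text
time_s: 8.65
eef_pos: [615.9, -70.7, 127.6]
ee_rot: [0.001, -0.009, 1.0, -0.0]
force: [0.5, 0.8, 0.1]
grip_width: 0.992
grip_force: 0.0
```

{"op": "step_arm", "data": {"increments": [{"dx": 0,"dy": -1,"dz": 0,"wx": 0,"wy": 0,"wz": 0},{"dx": 0,"dy": -1,"dz": 0,"wx": 0,"wy": 0,"wz": 0},{"dx": 0,"dy": -1,"dz": 0,"wx": 0,"wy": 0,"wz": 0},{"dx": 0,"dy": -1,"dz": 0,"wx": 0,"wy": 0,"wz": 0},{"dx": 0,"dy": 0,"dz": 0,"wx": 0,"wy": 0,"wz": 0}]}}

```text
time_s: 9.15
eef_pos: [617.6, -172.6, 127.4]
ee_rot: [0.001, -0.008, 1.0, -0.001]
force: [-0.2, 0.2, 0.7]
grip_width: 0.994
grip_force: 0.0
```

```bash
python3 - <<'E'
from h import *
np.set_printoptions(precision=1,suppress=True)
b=cap('top')
for l in ['brown_stone','brown_stone_mid','grey_stone','grey_stone_mid']:
    for r in eyes.landmark_of('top',l)[:2]: print(l,round(r['p'],2),w(b,r['point']))
cv2.imwrite('pics/t2.png',cv2.resize(b['frame'][155:295,275:475],(800,560),interpolation=cv2.INTER_CUBIC))
print(ctrl.sense()['eef_pos'])
E
```

```text
grey_stone 0.85 [643.6  97.   16. ]
grey_stone 0.81 [340.5 503.4  -1. ]
grey_stone_mid 0.86 [665.4  95.   17.8]
grey_stone_mid 0.77 [222.  305.8  23.2]
[ 617.4 -168.5  127.4]
```

View pics/t2.png

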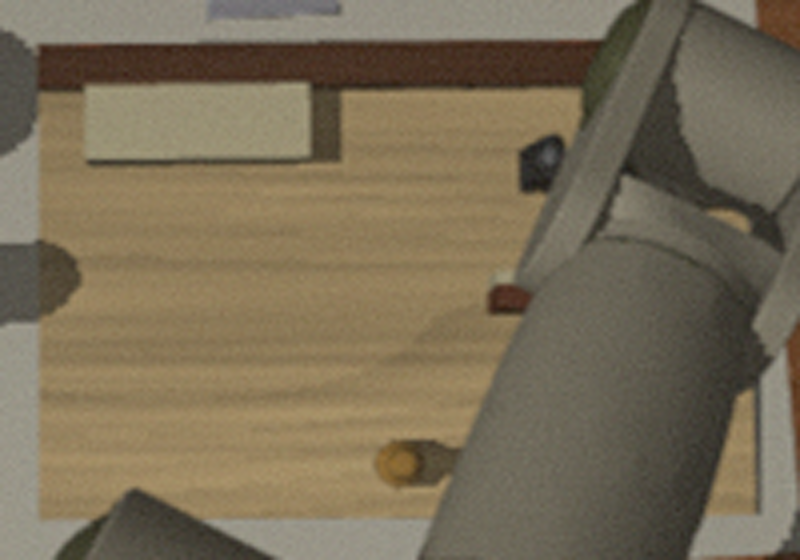

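The grey stone is flush against the strip, at crop (197,122). The brown stone still stands at (505,290), with a fingertip on its strip side at (540,165).

{"op": "step_arm", "data": {"increments": [{"dx": 0,"dy": -0.2,"dz": 0.8,"wx": 0,"wy": 0,"wz": 0},{"dx": 0,"dy": 0,"dz": 0.9,"wx": 0,"wy": 0,"wz": 0},{"dx": 0,"dy": 0,"dz": 0.8,"wx": 0,"wy": 0,"wz": 0},{"dx": 0.4,"dy": 0,"dz": 0,"wx": 0,"wy": 0,"wz": 0},{"dx": 0.4,"dy": 0,"dz": 0,"wx": 0,"wy": 0,"wz": 0}]}}

```text
time_s: 9.9
eef_pos: [597.0, -173.7, 64.1]
ee_rot: [-0.0, -0.01, 1.0, 0.0]
force: [-0.3, 0.5, 0.1]
grip_width: 0.994
grip_force: 0.0
```

{"op": "step_arm", "data": {"increments": [{"dx": 0.3,"dy": 0,"dz": 0,"wx": 0,"wy": 0,"wz": 0},{"dx": 0.2,"dy": 0,"dz": 0,"wx": 0,"wy": 0,"wz": 0},{"dx": 0.2,"dy": 0,"dz": 0,"wx": 0,"wy": 0,"wz": 0},{"dx": 0.2,"dy": 0,"dz": 0,"wx": 0,"wy": 0,"wz": 0},{"dx": 0.2,"dy": 0,"dz": 0,"wx": 0,"wy": 0,"wz": 0}]}}

```text
time_s: 10.4
eef_pos: [569.7, -175.3, 65.1]
ee_rot: [0.0, -0.01, 1.0, -0.0]
force: [0.3, -0.3, 0.4]
grip_width: 0.997
grip_force: 0.5
```

{"op": "step_arm", "data": {"increments": [{"dx": 0.2,"dy": 0,"dz": 0,"wx": 0,"wy": 0,"wz": 0},{"dx": 0.2,"dy": 0,"dz": 0,"wx": 0,"wy": 0,"wz": 0},{"dx": 0.2,"dy": 0,"dz": 0,"wx": 0,"wy": 0,"wz": 0},{"dx": 0.2,"dy": 0,"dz": 0,"wx": 0,"wy": 0,"wz": 0},{"dx": 0.2,"dy": 0,"dz": 0,"wx": 0,"wy": 0,"wz": 0}]}}

```text
time_s: 10.9
eef_pos: [544.3, -175.7, 64.7]
ee_rot: [-0.0, -0.009, 1.0, 0.0]
force: [-1.3, 0.3, -0.6]
grip_width: 0.997
grip_force: 0.0
```

{"op": "step_arm", "data": {"increments": [{"dx": -0.4,"dy": 0,"dz": -0.6,"wx": 0,"wy": 0,"wz": 0},{"dx": 0,"dy": 0,"dz": -1,"wx": 0,"wy": 0,"wz": 0},{"dx": 0,"dy": 0,"dz": -1,"wx": 0,"wy": 0,"wz": 0},{"dx": 0.9,"dy": 0,"dz": -0.2,"wx": 0,"wy": 0,"wz": 0},{"dx": 1,"dy": 0,"dz": 0,"wx": 0,"wy": 0,"wz": 0}]}}

```text
time_s: 11.4
eef_pos: [507.0, -176.6, 135.8]
ee_rot: [0.001, -0.01, 1.0, -0.001]
force: [0.1, -1.1, 0.7]
grip_width: 0.998
grip_force: 0.0
```

{"op": "step_arm", "data": {"increments": [{"dx": 1,"dy": 0,"dz": 0,"wx": 0,"wy": 0,"wz": 0},{"dx": 1,"dy": 0,"dz": 0,"wx": 0,"wy": 0,"wz": 0},{"dx": 0.2,"dy": 0,"dz": 0,"wx": 0,"wy": 0,"wz": 0},{"dx": 0,"dy": 0,"dz": 0,"wx": 0,"wy": 0,"wz": 0}]}}

```text
time_s: 11.8
eef_pos: [452.2, -177.7, 135.1]
ee_rot: [0.0, -0.009, 1.0, -0.0]
force: [-0.4, 0.0, -0.3]
grip_width: 0.998
grip_force: 0.0
```

```bash
python3 - <<'E'
from h import *
np.set_printoptions(precision=1,suppress=True)
for n in('scene','top'):
  b=cap(n)
  for l in ['brown_stone','brown_stone_mid']:
    for r in eyes.landmark_of(n,l)[:2]: print(n,l,round(r['p'],2),w(b,r['point']))
  if n=='scene': cv2.imwrite('pics/t3.png',cv2.resize(b['frame'][150:345,110:370],(800,600),interpolation=cv2.INTER_CUBIC))
print(ctrl.sense()['eef_pos'])
E
```

```text
scene brown_stone 0.74 [ 539.8 -177.3   24. ]
scene brown_stone 0.17 [689.6 289.   -1.5]
scene brown_stone_mid 0.75 [ 514.6 -171.7   18.1]
top brown_stone 0.63 [ 540.5 -176.1   15.8]
top brown_stone_mid 0.71 [ 516.1 -178.7   22.9]
top brown_stone_mid 0.23 [ 675.5 -356.4   -3.1]
[ 452.8 -177.5  134.7]
```

View pics/t3.png

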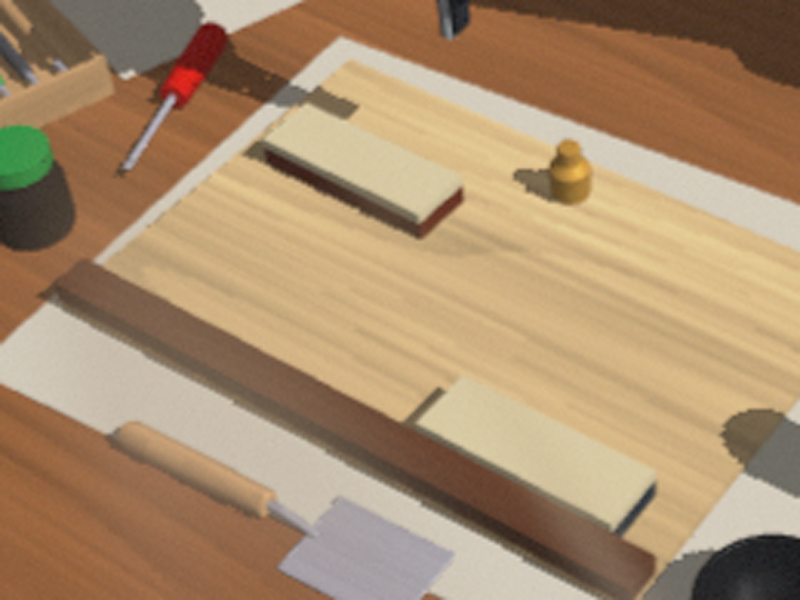

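The brown stone is flat with its pale face up, at crop (365,165). The grey stone sits at the strip at (535,455) and the pot at (570,175) is untouched. Lowering, then pushing the brown stone.

{"op": "step_arm", "data": {"increments": [{"dx": 0,"dy": 0,"dz": 1,"wx": 0,"wy": 0,"wz": 0},{"dx": 0,"dy": 0,"dz": 1,"wx": 0,"wy": 0,"wz": 0},{"dx": 0,"dy": 0,"dz": 1,"wx": 0,"wy": 0,"wz": 0},{"dx": 0,"dy": 0,"dz": 0.9,"wx": 0,"wy": 0,"wz": 0},{"dx": 0,"dy": 0,"dz": 0,"wx": 0,"wy": 0,"wz": 0}]}}

```text
time_s: 12.6
eef_pos: [451.3, -176.6, 35.0]
ee_rot: [-0.002, -0.01, 1.0, 0.001]
force: [0.0, -0.1, -0.2]
grip_width: 0.996
grip_force: 0.0
```

{"op": "step_arm", "data": {"increments": [{"dx": -0.4,"dy": 0,"dz": 0,"wx": 0,"wy": 0,"wz": 0},{"dx": -0.3,"dy": 0,"dz": 0,"wx": 0,"wy": 0,"wz": 0},{"dx": -0.3,"dy": 0,"dz": 0,"wx": 0,"wy": 0,"wz": 0},{"dx": -0.3,"dy": 0,"dz": 0,"wx": 0,"wy": 0,"wz": 0},{"dx": -0.3,"dy": 0,"dz": 0,"wx": 0,"wy": 0,"wz": 0}]}}

```text
time_s: 13.1
eef_pos: [492.7, -176.7, 37.7]
ee_rot: [-0.0, -0.01, 1.0, -0.0]
force: [-4.1, -0.6, 2.8]
grip_width: 0.994
grip_force: 1.9
```

{"op": "step_arm", "data": {"increments": [{"dx": -0.3,"dy": 0,"dz": 0,"wx": 0,"wy": 0,"wz": 0},{"dx": -0.3,"dy": 0,"dz": 0,"wx": 0,"wy": 0,"wz": 0},{"dx": -0.3,"dy": 0,"dz": 0,"wx": 0,"wy": 0,"wz": 0},{"dx": -0.3,"dy": 0,"dz": 0,"wx": 0,"wy": 0,"wz": 0},{"dx": -0.3,"dy": 0,"dz": 0,"wx": 0,"wy": 0,"wz": 0}]}}

```text
time_s: 13.6
eef_pos: [530.4, -176.0, 37.3]
ee_rot: [-0.0, -0.01, 1.0, -0.0]
force: [-3.9, 0.4, 2.4]
grip_width: 0.997
grip_force: 2.0
```

{"op": "step_arm", "data": {"increments": [{"dx": -0.3,"dy": 0,"dz": 0,"wx": 0,"wy": 0,"wz": 0},{"dx": -0.3,"dy": 0,"dz": 0,"wx": 0,"wy": 0,"wz": 0},{"dx": -0.3,"dy": 0,"dz": 0,"wx": 0,"wy": 0,"wz": 0},{"dx": -0.3,"dy": 0,"dz": 0,"wx": 0,"wy": 0,"wz": 0},{"dx": -0.3,"dy": 0,"dz": 0,"wx": 0,"wy": 0,"wz": 0}]}}

```text
time_s: 14.1
eef_pos: [567.9, -175.3, 37.3]
ee_rot: [-0.0, -0.01, 1.0, -0.0]
force: [-4.3, -0.3, 3.1]
grip_width: 0.996
grip_force: 2.0
```

{"op": "step_arm", "data": {"increments": [{"dx": -0.3,"dy": 0,"dz": 0,"wx": 0,"wy": 0,"wz": 0},{"dx": -0.3,"dy": 0,"dz": 0,"wx": 0,"wy": 0,"wz": 0},{"dx": -0.3,"dy": 0,"dz": 0,"wx": 0,"wy": 0,"wz": 0},{"dx": -0.3,"dy": 0,"dz": 0,"wx": 0,"wy": 0,"wz": 0},{"dx": -0.3,"dy": 0,"dz": 0,"wx": 0,"wy": 0,"wz": 0}]}}

```text
time_s: 14.6
eef_pos: [605.4, -174.6, 37.3]
ee_rot: [-0.0, -0.01, 1.0, -0.0]
force: [-3.3, 0.3, 3.0]
grip_width: 0.996
grip_force: 2.0
```

{"op": "step_arm", "data": {"increments": [{"dx": -0.3,"dy": 0,"dz": 0,"wx": 0,"wy": 0,"wz": 0},{"dx": -0.2,"dy": 0,"dz": 0,"wx": 0,"wy": 0,"wz": 0},{"dx": -0.2,"dy": 0,"dz": 0,"wx": 0,"wy": 0,"wz": 0},{"dx": -0.1,"dy": 0,"dz": 0,"wx": 0,"wy": 0,"wz": 0},{"dx": -0.1,"dy": 0,"dz": 0,"wx": 0,"wy": 0,"wz": 0}]}}

```text
time_s: 15.1
eef_pos: [627.4, -174.2, 37.2]
ee_rot: [-0.0, -0.009, 1.0, 0.0]
force: [-2.6, -0.5, 1.5]
grip_width: 0.997
grip_force: 1.7
```

{"op": "step_arm", "data": {"increments": [{"dx": -0.1,"dy": 0,"dz": 0,"wx": 0,"wy": 0,"wz": 0},{"dx": -0.1,"dy": 0,"dz": 0,"wx": 0,"wy": 0,"wz": 0}]}}

```text
time_s: 15.3
eef_pos: [632.4, -174.1, 37.2]
ee_rot: [-0.0, -0.009, 1.0, 0.0]
force: [-3.4, 0.6, 1.8]
grip_width: 0.997
grip_force: 1.5
```

{"op": "step_arm", "data": {"increments": [{"dx": -0.08,"dy": 0,"dz": 0,"wx": 0,"wy": 0,"wz": 0}]}}

```text
time_s: 15.4
eef_pos: [634.4, -174.0, 37.2]
ee_rot: [-0.0, -0.009, 1.0, 0.0]
force: [-2.4, -0.4, 1.2]
grip_width: 0.999
grip_force: 1.5
```

{"op": "step_arm", "data": {"increments": [{"dx": -0.08,"dy": 0,"dz": 0,"wx": 0,"wy": 0,"wz": 0}]}}

```text
time_s: 15.5
eef_pos: [636.4, -174.0, 37.2]
ee_rot: [-0.0, -0.009, 1.0, 0.0]
force: [-2.5, 0.1, 1.8]
grip_width: 0.993
grip_force: 1.5
```

{"op": "step_arm", "data": {"increments": [{"dx": -0.08,"dy": 0,"dz": 0,"wx": 0,"wy": 0,"wz": 0}]}}

```text
time_s: 15.6
eef_pos: [638.1, -174.0, 37.2]
ee_rot: [-0.0, -0.01, 1.0, 0.0]
force: [-13.9, -2.3, 4.9]
grip_width: 0.998
grip_force: 7.0
```

{"op": "step_arm", "data": {"increments": [{"dx": -0.08,"dy": 0,"dz": 0,"wx": 0,"wy": 0,"wz": 0}]}}

```text
time_s: 15.7
eef_pos: [638.3, -174.0, 37.1]
ee_rot: [-0.003, -0.01, 1.0, 0.0]
force: [-24.2, -0.5, 13.9]
grip_width: 0.998
grip_force: 12.3
```

The brown stone is seated at the expected x. Backing off clear of the board for the final look.

{"op": "step_arm", "data": {"increments": [{"dx": 0.4,"dy": 0,"dz": 0,"wx": 0,"wy": 0,"wz": 0},{"dx": 0.6,"dy": 0,"dz": -0.6,"wx": 0,"wy": 0,"wz": 0},{"dx": 0.6,"dy": 0,"dz": -1,"wx": 0,"wy": 0,"wz": 0},{"dx": 1,"dy": 0,"dz": -1,"wx": 0,"wy": 0,"wz": 0},{"dx": 1,"dy": 0,"dz": -1,"wx": 0,"wy": 0,"wz": 0}]}}

```text
time_s: 16.2
eef_pos: [549.9, -175.6, 128.2]
ee_rot: [0.001, -0.01, 1.0, -0.0]
force: [0.6, -1.2, 0.6]
grip_width: 0.995
grip_force: 0.0
```

{"op": "step_arm", "data": {"increments": [{"dx": 1,"dy": 0,"dz": -1,"wx": 0,"wy": 0,"wz": 0},{"dx": 1,"dy": 0,"dz": -1,"wx": 0,"wy": 0,"wz": 0},{"dx": 1,"dy": 0,"dz": 0,"wx": 0,"wy": 0,"wz": 0},{"dx": 1,"dy": 0,"dz": 0,"wx": 0,"wy": 0,"wz": 0},{"dx": 0,"dy": 0,"dz": 0,"wx": 0,"wy": 0,"wz": 0}]}}

```text
time_s: 16.7
eef_pos: [449.0, -177.5, 177.8]
ee_rot: [0.0, -0.009, 1.0, -0.0]
force: [0.6, 0.2, -0.1]
grip_width: 0.989
grip_force: 0.0
```

```bash
python3 - <<'E'
from h import *
np.set_printoptions(precision=1,suppress=True)
s=cap('scene');b=cap('top')
for l in ['grey_stone_mid','brown_stone_mid','oil_pot']:
    for r in eyes.landmark_of('top',l)[:1]: print(l,round(r['p'],2),w(b,r['point']))
i=cv2.resize(b['frame'][155:295,275:475],(600,420))[:300]
j=cv2.resize(s['frame'][150:345,110:370],(400,300))
out=np.zeros((600,600,3),np.uint8);out[:300]=i;out[300:,:400]=j
cv2.imwrite('pics/t4.png',out)
# angle/gap of pale near edge vs strip
for u in list(range(298,352,8))+list(range(398,456,8)):
    g=cv2.cvtColor(b['frame'],cv2.COLOR_BGR2GRAY).astype(float)[165:185,u];k=np.diff(g).argmax();e=np.diff(g)[k-1:k+2];e=e.clip(0)
    print(u,round(165.5+(e*np.arange(k-1,k+2)).sum()/e.sum(),2),end='; ')
print(ctrl.sense()['eef_pos'])
E
```

```text
grey_stone_mid 0.88 [223.2 301.1  24.1]
brown_stone_mid 0.76 [ 674.2 -173.4   22.3]
oil_pot 0.65 [440.7 -44.8   9.4]
298 175.61; 306 175.72; 314 175.47; 322 175.39; 330 175.42; 338 175.41; 346 175.07; 398 174.79; 406 174.62; 414 174.61; 422 174.61; 430 174.68; 438 174.26; 446 174.38; 454 176.45; [ 451.1 -177.6  177.3]
```

View pics/t4.png

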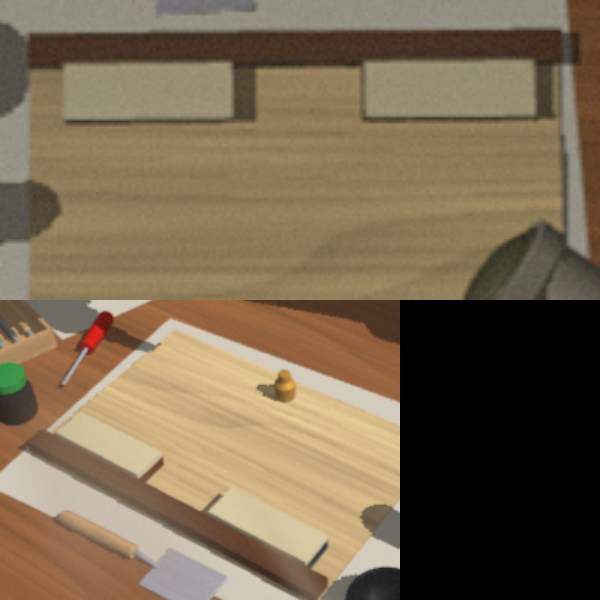

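Both stones lie flat with pale faces up, collinear and tight against the strip, at (148,90) and (450,88) in the picture. The pot and the other things are where they were.

```bash
python3 -c "
from rig import finish_job
print(finish_job())"
```

```text
the job is handed in; nothing more can be done
None
```

The job is handed in at about 17 s of the 67 s allowed: the final pictures show both stones lying flat with the pale side up and flush against the stop strip, and nothing else that I could see moved.

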